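# Gauge the well, seat the matching vessel

### The job

Take the steel depth rod from its holder and lower it into the round well of the aluminium block until its foot rests on the well's floor for a moment, to find out how deep the well is, then stand the rod back in its holder. Then pick up whichever of the two lidded steel vessels has a body as tall as the well is deep and lower it (do not drop it) into the well, so that it stands upright on the floor with its shoulder level with the block's top; let go. Leave the other vessel standing where it is.

Things in the scene. Friction and masses are not known exactly. Their poses are not given: they have to be found in the camera images.
- well (a point): Centre of the mouth of the blind round well, level with the top of the fixed aluminium block (93 mm above the bench); z up, x and y along the block's sides. Well 50 mm across, mouth chamfered 4 mm; its flat floor is either 35 or 65 mm below this point, found only by probing. From here the block spans x -55 to 55, y -40 to 110 mm. Rod holder's axis: x 0, y +155 mm.
- rod_mid (a point): Steel depth rod, 140 mm long, about 150 g, upright in its holder. Foot 16 mm across, shaft 12, at the top a round grip 22 mm across, 30 mm tall. Point: on its axis, half-way (70 mm above the foot's underside), z to the grip; grip's middle 55 mm above it. Holder: fixed steel tube 30 mm inside, 44 at the rim, 58 mm high; its floor is 14 mm above the bench.
- short_vessel_mid (a point): Steel lidded vessel standing upright on the bench (z = 0), 80 mm tall: round body 34 mm across, 35 mm tall, flat shoulder on top; neck 16 mm across, 20 mm tall; round knob 24 mm across, 25 mm tall, to grip. Point: on its axis, half-way up (40 mm above its underside), z up; knob's middle 27.5 mm above it, shoulder 5 mm below it. About 160 g. Belongs in the well if that is 35 mm deep.
- long_vessel_mid (a point): Steel lidded vessel standing upright on the bench (z = 0), 110 mm tall: round body 34 mm across, 65 mm tall, flat shoulder on top; neck 16 mm across, 20 mm tall; round knob 24 mm across, 25 mm tall, to grip. Point: on its axis, half-way up (55 mm above its underside), z up; knob's middle 42.5 mm above it, shoulder 10 mm above it. About 240 g. Belongs in the well if that is 65 mm deep.
Mind the look-alikes: they are no part of the job. What is shaped like the part that bears rod_mid but green or orange is not meant.

How it is judged:
On the way:
1. the rod's foot rests on the floor of the well, held still for a moment (horizontal distance between rod_mid and well below 0.025 m and angle between rod_mid's own z axis and vertical below 0.2 rad and linear speed of rod below 0.02 m/s and (z of rod_mid in the frame of well between 0.031 and 0.039 m or z of rod_mid in the frame of well between 0.001 and 0.009 m)), for 0.15 s.
At the end, for the whole second after the job is handed in: Vessel whose body height equals the well's depth stands in the well, within 10 deg of upright, 16 mm of the axis, shoulder level with the block's top within 7 mm. Rod stands in its holder (25 mm sideways, 12 mm in height, 17 deg). Other vessel upright, within 30 mm of its start. All at rest (((horizontal distance between short_vessel_mid and well below 0.016 m and z of short_vessel_mid in the frame of well between -0.002 and 0.012 m and angle between each of short_vessel_mid, long_vessel_mid's own z axis and vertical below 0.17 rad and distance of long_vessel_mid from where it was at the start of the episode below 0.03 m) or (horizontal distance between long_vessel_mid and well below 0.016 m and z of long_vessel_mid in the frame of well between -0.017 and -0.003 m and angle between each of long_vessel_mid, short_vessel_mid's own z axis and vertical below 0.17 rad and distance of short_vessel_mid from where it was at the start of the episode below 0.03 m)) and x of rod_mid in the frame of well between -0.025 and 0.025 m and y of rod_mid in the frame of well between 0.13 and 0.18 m and z of rod_mid in the frame of well between -0.021 and 0.003 m and angle between rod_mid's own z axis and vertical below 0.3 rad and linear speed of each of rod, short_vessel, long_vessel below 0.02 m/s); the robot touches nothing.
It fails at once if the short vessel is dropped into the well (faster than 0.7 m/s at the well) (horizontal distance between short_vessel_mid and well below 0.03 m and z of short_vessel_mid in the frame of well below 0.09 m and linear speed of short_vessel above 0.7 m/s).
It fails at once if the long vessel is dropped into the well (faster than 0.7 m/s at the well) (horizontal distance between long_vessel_mid and well below 0.03 m and z of long_vessel_mid in the frame of well below 0.09 m and linear speed of long_vessel above 0.7 m/s).
It also fails if it takes over 72 s, if anything falls off the work surface, if the arm or the gripper's body presses on something with over 40 N, if the wrist force passes 120 N, or if a joint passes its speed limit or range.

### The arm

A 7-joint arm with a two-finger parallel gripper is mounted at the origin on the work surface. World frame = base frame: x ahead of the robot, y to its left, z up, the work surface at z = 0. Lengths are in m, angles in rad, forces in N, time in s.
With the tool pointing down it reaches from about 0.425 to 0.925 m from the base axis. Payload 6.8 kg.
Tool frame: the origin (TCP) lies on the front face of the gripper's body, between the roots of the fingers; the fingertips stand 73 mm ahead of it and the grasp point (between the pads) lies 54 mm ahead of it (tcp_to_tips is the distance from the TCP to the fingertips, in m); z points along the fingers, x is the direction in which the jaws open and shut, and the axes are right-handed (so a half turn about z gives the same grasp; the last joint's range is limited). The gripper opens to 85 mm and grips with 20 to 120 N. Pads are 22 mm wide; open, the fingers measure 114 mm over their backs; the gripper's body (76 mm by 85 mm) begins 54 mm behind the grasp point. The pads swing forward as they close: fully open they stand 13 mm farther back than shut.
Start: joints at [-1.248, 0.477, 0.022, 1.555, -0.011, 1.109, -0.083], TCP at [0.282, 0.613, 0.304] pointing down, gripper open.
Joint ranges: [-2.96, 2.96], [-0.34, 2.1], [-1.41, 1.46], [0.24, 2.44], [-1.37, 4.51], [0.17, 1.92], [-2.96, 2.96]. Speed limits (rad/s): [2.39, 2.39, 3.14, 3.14, 3.14, 3.14, 3.14].

### API

Orientations are given as a unit quaternion [w, x, y, z].
In Python, from station import get_obs, read_camera, hand_in, look_for, silhouettes, tcp_to_tips gives the robot as it stands. The module is installed in compiled form; this text tells all that it offers.
- The arm moves only by the tool apply_moves, never from a script. Its argument "moves" is a list of rows, each a list of 3 entries, a list of its own where there are three numbers: the shift along the tool's x, y, z in units of 25 mm (1.0 is 25 mm), then the turn, a rotation vector about the tool's x, y, z in units of 10 degrees (1.0 is 10 degrees), then the gripper's target within -1 to 1 (fully open at 1, half-way at 0, shut at -1). In form: [[[dx, dy, dz], [rx, ry, rz], jaw], ...]. A call has 1 to 20 rows; each row is the pose to reach, as a shift and turn from the pose commanded when the call began, along the tool's axes at that moment; what a row does not reach only later rows make up. A row lasts 1/8 s, in which the tool goes at most 62.5 mm and 10.7 degrees, less where a joint would pass 70% of its speed; a pose out of reach is approached as far as the arm can. A call with a gripper value outside its range is refused whole. The fingers move at their own pace and stop on an object; "force" is the grip in N (left out, the last holds). Time passes only in rows, so rows that repeat a pose let the fingers close. It gives the time, the measured TCP pose, the force and the opening at its end, in the units of the state.
- get_obs(): the state, without advancing time (a new reading comes with each control period).
- read_camera(name): name is "side" or "top" or "wrist"; returns a dict with "color" (480x640x3 uint8, red, green, blue), "mtx" (3x3 intrinsics, pixels), "k1" (the pictures are not rectified: a ray, as slopes to the right and down, at radius r is drawn at 1 + k1 r^2 times it, then the intrinsics apply), "eye" and "rotation" of the camera in the world; the wrist camera has in their place "hand_eye" (4x4, takes a point from camera to tool coordinates, whose origin is the TCP and whose axes are the tool frame's). Camera axes: x right, y up, looking along -z (the intrinsics and any distortion apply to the point x, -y, -z); pixel columns grow to the right and rows downward; lengths in m; the calibration is good to about 2 mm. A picture is of the moment at which its call begins: read the wrist's pose just before it. There is no depth.
- hand_in(): hands the job in, once; it reports no verdict.
Trained networks look in the newest picture that a camera, given by its name, has taken for a name from the list of things; names that differ only in an ending like _2 or _b are one class to them, and where a whole thing is asked for, a point or a joint stands for the part that bears it (a point fixed in the world has none). Each returns a list of dicts, best first, with "conf" (0 to 1); they miss things now and then, are a little off and sometimes report something else, mostly with a low value. They report only what shows in the picture. A call takes as long as a camera call. They do not tell look-alikes from the thing itself.
- look_for(camera, query): "pixel" ([row, column] in pixels, amid what is visible of it).
- silhouettes(camera, query): "mask" (480x640 bool, what is visible of it) and "pixel" ([row, column] in pixels, amid what is visible of it).
The state is a dict: "t": time; "q": joint angles; "joint_vel": joint speeds; "joint_torque": joint torques, N m; "eef_pos": TCP position; "tool_rot": TCP orientation; "contact_force": force on the tool from outside, world axes, zero at the start; "torque": the same for the moment, N m; "gripper_width": opening from 0.0 (shut) to 1.0 (fully open).
Only numpy, scipy, OpenCV 4.12 (cv2) and the standard library are available. Lean on these libraries where they do the work, as an engineer would, in place of code of your own. Each camera call takes 0.05 s, during which the arm holds its last target.

## Working session

There is one attempt and no reset: what is moved stays moved. The work goes in short steps, Python scripts to look and compute and a tool call to move; the robot and the scene stay as the last step left them, time stands still between calls to the robot, and variables do not carry over. Pictures are saved under pics/ and viewed, and the job is handed in when it is done.

Besides the shell and the picture viewer there is one more tool, called after "Emit:" as name([rows], argument=value, ...), one row to a line, values as JSON. apply_moves: Moves the arm, as the interface text tells. Its arguments: {"type":"object","properties":{"moves":{"type":"array"},"force":{"type":"number"}},"required":["moves"]}

```bash
ls; mkdir -p pics
cat > h.py <<'E'
import numpy as np, cv2
from station import *
from scipy.spatial.transform import Rotation as R
def save(c,n):
    d=read_camera(c); cv2.imwrite(f'pics/{n}.png',d['color'][:,:,::-1]); return d
def ray(d,pix):
    v,u=pix;K=d['mtx']
    x=(u-K[0,2])/K[0,0]; y=(v-K[1,2])/K[1,1]
    rd=np.hypot(x,y); r=rd
    for _ in range(30): r=rd/(1+d['k1']*r*r)
    s=1 if rd==0 else r/rd
    return np.array([x*s,-y*s,-1.0])
def pose(d,o=None):
    if 'eye' in d: 
        M=np.array(d['rotation']); 
        return np.array(d['eye']),M
    q=o['tool_rot']; Rt=R.from_quat([q[1],q[2],q[3],q[0]]).as_matrix()
    H=np.array(d['hand_eye']); return np.array(o['eef_pos'])+Rt@H[:3,3],Rt@H[:3,:3]
def hit(d,pix,z,o=None):
    e,M=pose(d,o); w=M@ray(d,pix); return e+w*(z-e[2])/w[2]
def proj(d,p,o=None):
    e,M=pose(d,o); c=M.T@(np.array(p)-e); x,y=c[0]/-c[2],-c[1]/-c[2]
    f=1+d['k1']*(x*x+y*y);K=d['mtx']
    return np.array([K[1,1]*y*f+K[1,2],K[0,0]*x*f+K[0,2]])
E
python3 - <<'E'
from h import *
o=get_obs();print(o)
for c in ['side','top','wrist']:
    d=save(c,c+'0');print(c,{k:np.round(v,4).tolist() for k,v in d.items() if k!='color'})
    for n in ['well','rod_mid','short_vessel_mid','long_vessel_mid']:
        print(n,[(np.round(x['pixel']).tolist(),round(x['conf'],2)) for x in look_for(c,n)][:6])
E
```

```text
pics
{'t': 0.0, 'q': array([-1.24808338,  0.47781352,  0.02233353,  1.55645697, -0.01148622,
        1.10932827, -0.08309005]), 'joint_vel': array([-0.0003786 , -0.00092532,  0.00059042, -0.00073196,  0.00012454,
       -0.00011025,  0.00055009]), 'joint_torque': array([ 4.80969484e-04, -5.96436560e+01,  1.60748273e+00, -2.81213003e+01,
        1.23531074e-02,  9.01639927e-03, -9.01279606e-06]), 'eef_pos': array([0.28169521, 0.61289377, 0.30291416]), 'tool_rot': array([ 5.68204667e-04,  8.41893443e-01,  5.39642983e-01, -7.47532876e-04]), 'contact_force': array([-0.56548723,  0.20913695, -0.55078617]), 'torque': array([0.05295466, 0.00103283, 0.00753706]), 'gripper_width': 1.0004466309774203}
side {'mtx': [[521.8632, 0.0, 321.5105], [0.0, 521.8632, 236.9117], [0.0, 0.0, 1.0]], 'k1': -0.0291, 'eye': [0.1973, -0.5375, 0.472], 'rotation': [0.8415, 0.4618, -0.1292, -0.2488]}
well [([262.0, 317.0], 0.59)]
rod_mid [([196.0, 189.0], 0.81), ([169.0, 351.0], 0.73), ([172.0, 274.0], 0.62), ([165.0, 258.0], 0.62), ([221.0, 212.0], 0.57)]
short_vessel_mid [([353.0, 382.0], 0.8), ([262.0, 317.0], 0.43)]
long_vessel_mid [([301.0, 447.0], 0.93), ([355.0, 382.0], 0.46)]
top {'mtx': [[617.4803, 0.0, 321.5933], [0.0, 617.4803, 241.8922], [0.0, 0.0, 1.0]], 'k1': -0.1036, 'eye': [0.3637, -0.0176, 1.0162], 'rotation': [0.7138, 0.0471, -0.064, -0.6958]}
well [([241.0, 282.0], 0.78)]
rod_mid [([153.0, 247.0], 0.92), ([212.0, 152.0], 0.67), ([227.0, 224.0], 0.62), ([309.0, 238.0], 0.62), ([306.0, 171.0], 0.61)]
short_vessel_mid [([265.0, 431.0], 0.71)]
long_vessel_mid [([198.0, 424.0], 0.92), ([267.0, 429.0], 0.29)]
wrist {'mtx': [[427.8589, 0.0, 330.8519], [0.0, 427.8589, 238.1743], [0.0, 0.0, 1.0]], 'k1': -0.0901, 'hand_eye': [[1.0, 0.0, 0.0016, 0.0005], [0.0005, -0.957, -0.2902, -0.073], [0.0015, 0.2902, -0.957, -0.071], [0.0, 0.0, 0.0, 1.0]]}
well []
rod_mid []
short_vessel_mid []
long_vessel_mid []
```

```bash
sed -i "s/M=np.array(d\['rotation'\]); /r_=d['rotation']; M=R.from_quat([r_[1],r_[2],r_[3],r_[0]]).as_matrix()/" h.py
python3 - <<'E'
import cv2,numpy as np
a=cv2.imread('pics/top0.png');cv2.imwrite('pics/top0.png',a)
E
```

```text
(no output)
```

View pics/top0.png

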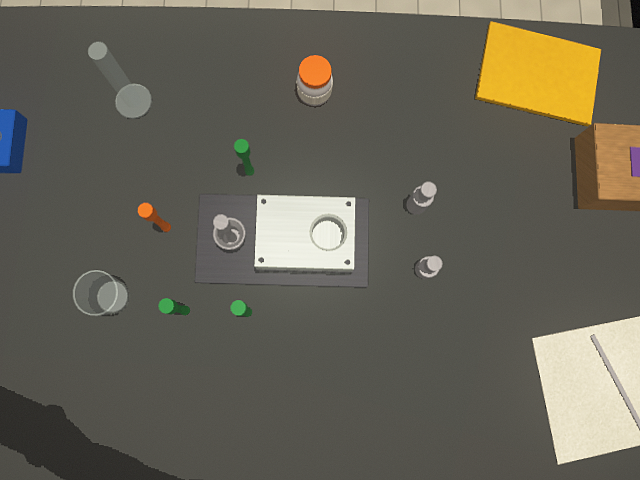

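View pics/side0.png

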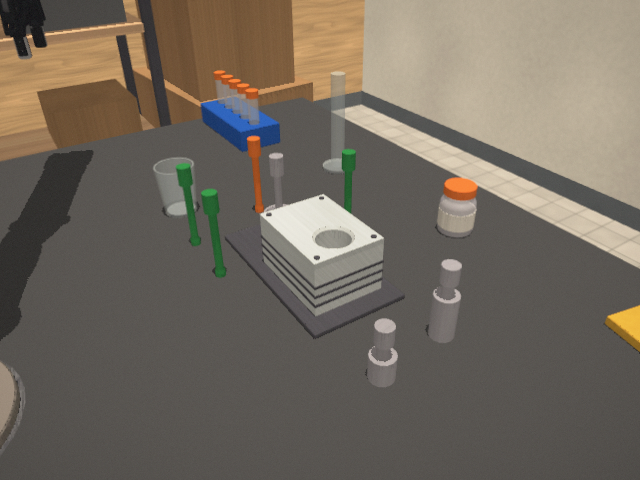

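Run:
```python
import cv2
a=cv2.imread('pics/top0.png')
cv2.imwrite('pics/c1.png',cv2.resize(a[170:300,190:380],None,fx=4.2,fy=4.2,interpolation=cv2.INTER_CUBIC))
cv2.imwrite('pics/c2.png',cv2.resize(a[165:295,380:470],None,fx=4.5,fy=4.5,interpolation=cv2.INTER_CUBIC))
```

```text
(no output)
```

View pics/c1.png

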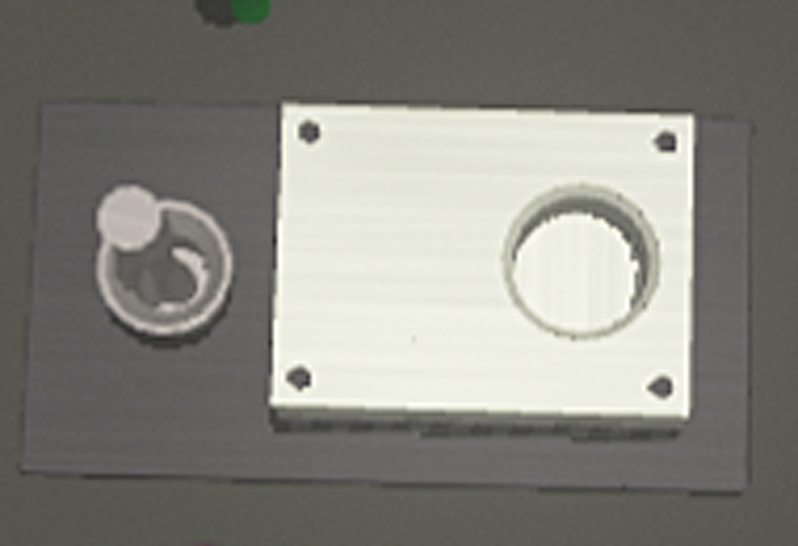

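View pics/c2.png

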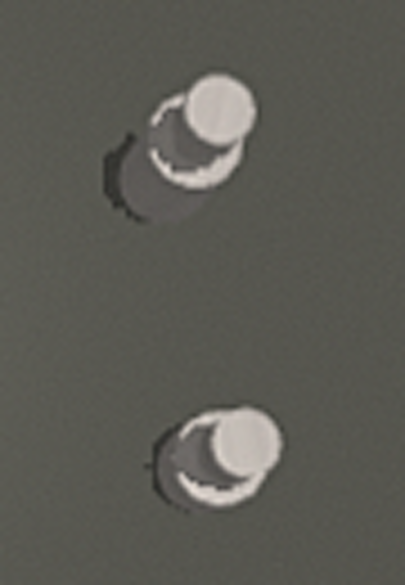

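Run:
```python
from h import *
d=read_camera('top'); s=read_camera('side')
f1=lambda x,y:(170+y/4.2-.4,190+x/4.2-.4); f2=lambda x,y:(165+y/4.5-.4,380+x/4.5-.4)
for n,p,z in [('well',f1(581,261),.093),('c00',f1(283,103),.093),('c10',f1(693,115),.093),('c11',f1(690,416),.093),('c01',f1(271,406),.093),('rodtop',f1(129,218),.154),('holder',f1(165,267),.058),('long',f2(220,110),.11),('lshoulder',f2(197,141),.065),('short',f2(247,442),.08),('sshoulder',f2(219,458),.035)]:
    P=hit(d,p,z); print(n,P.round(4),'side px',proj(s,P).round(1))
```

```text
well [ 0.5263 -0.0472  0.093 ] side px [236.9 335. ]
c00 [0.5818 0.0627 0.093 ] side px [194.1 325.2]
c10 [ 0.5816 -0.087   0.093 ] side px [237.9 385.9]
c11 [ 0.471  -0.0876  0.093 ] side px [264.8 316. ]
c01 [0.4706 0.0626 0.093 ] side px [214.3 260.7]
rodtop [0.5261 0.1079 0.154 ] side px [155.9 277.2]
holder [0.5259 0.1074 0.058 ] side px [211.8 280.7]
long [ 0.5935 -0.1981  0.11  ] side px [265.2 453.5]
lshoulder [ 0.5934 -0.1988  0.065 ] side px [295.3 449.2]
short [ 0.4847 -0.2129  0.08  ] side px [326.1 387.5]
sshoulder [ 0.4845 -0.2121  0.035 ] side px [355.2 384.7]
```

```bash
cat >> h.py <<'E'
def plan(p,yaw=0.0,o=None):
    o=o or get_obs(); q=o['tool_rot']; Rt=R.from_quat([q[1],q[2],q[3],q[0]])
    c,s=np.cos(yaw),np.sin(yaw)
    T=R.from_matrix(np.array([[c,s,0],[s,-c,0],[0,0,-1]]))
    print('t',round(o['t'],2),'pos',o['eef_pos'].round(4),'w',round(o['gripper_width'],3),'F',o['contact_force'].round(1))
    print('shift',(Rt.inv().apply(np.array(p)-o['eef_pos'])/.025).round(3).tolist(),'turn',np.rad2deg((Rt.inv()*T).as_rotvec()/10).round(3).tolist())
E
python3 - <<'E'
from h import *
plan([.526,.108,.30])
E
```

```text
t 0.85 pos [0.2819 0.6133 0.3039] w 1.0 F [ 0.3  0.3 -0.6]
shift [-14.289, 17.314, 0.156] turn [-0.0, -0.0, 6.532]
```

Emit:
apply_moves([
  [[-14.29,17.31,0.15],[0,0,6.53],0.3],
  [[-14.29,17.31,0.15],[0,0,6.53],0.3],
  [[-14.29,17.31,0.15],[0,0,6.53],0.3],
  [[-14.29,17.31,0.15],[0,0,6.53],0.3],
  [[-14.29,17.31,0.15],[0,0,6.53],0.3],
  [[-14.29,17.31,0.15],[0,0,6.53],0.3],
  [[-14.29,17.31,0.15],[0,0,6.53],0.3],
  [[-14.29,17.31,0.15],[0,0,6.53],0.3],
  [[-14.29,17.31,0.15],[0,0,6.53],0.3],
  [[-14.29,17.31,0.15],[0,0,6.53],0.3],
  [[-14.29,17.31,0.15],[0,0,6.53],0.3],
  [[-14.29,17.31,0.15],[0,0,6.53],0.3],
], force=40)

```text
t: 2.35
eef_pos: [0.5254, 0.1098, 0.3001]
tool_rot: [-0.0, 1.0, 0.002, -0.0]
contact_force: [0.0, 0.0, 0.0]
gripper_width: 0.651
```

Run:
```python
from h import *
o=get_obs(); d=save('wrist','w1')
plan([.526,.108,.193],0,o)
for n,p in [('rodtop',[.5261,.1079,.154]),('holder',[.5261,.1079,.058]),('well',[.5263,-.0472,.093])]: print(n,proj(d,p,o).round(1))
for n in ['rod_mid','well']: print(n,[(np.round(x['pixel']).tolist(),round(x['conf'],2)) for x in look_for('wrist',n)][:6])
```

```text
t 2.35 pos [0.5254 0.1098 0.3001] w 0.651 F [0. 0. 0.]
shift [0.027, 0.076, 4.282] turn [-0.003, 0.002, 0.019]
rodtop [255.9 330.7]
holder [213.7 330.9]
well [415.2 330.5]
rod_mid [([245.0, 332.0], 0.95), ([272.0, 150.0], 0.95), ([266.0, 510.0], 0.94), ([39.0, 364.0], 0.78)]
well [([281.0, 334.0], 0.96)]
```

View pics/w1.png

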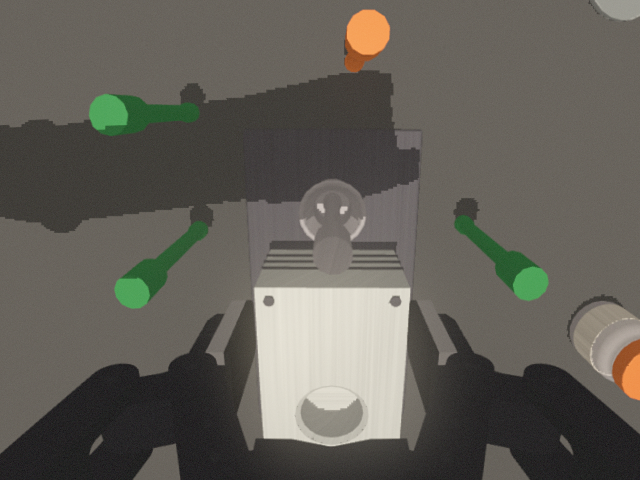

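Emit:
apply_moves([
  [[0.03,0.08,2],[0,0,0],0.3],
  [[0.03,0.08,4.0],[0,0,0],0.3],
  [[0.03,0.08,4.28],[0,0,0],0.3],
  [[0.03,0.08,4.28],[0,0,0],0.3],
  [[0.03,0.08,4.28],[0,0,0],-1],
  [[0.03,0.08,4.28],[0,0,0],-1],
  [[0.03,0.08,4.28],[0,0,0],-1],
  [[0.03,0.08,4.28],[0,0,0],-1],
  [[0.03,0.08,4.28],[0,0,0],-1],
  [[0.03,0.08,4.28],[0,0,0],-1],
], force=40)

```text
t: 3.75
eef_pos: [0.5274, 0.1063, 0.1948]
tool_rot: [-0.001, 1.0, 0.0, 0.001]
contact_force: [-1.5, -0.6, 6.5]
gripper_width: 0.244
```

Emit:
apply_moves([
  [[0,0,-0.5],[0,0,0],-1],
  [[0,0,-1.5],[0,0,0],-1],
  [[0,0,-3],[0,0,0],-1],
  [[0,0,-4.4],[0,0,0],-1],
  [[0,0,-4.4],[0,0,0],-1],
  [[0,0,-4.4],[0,0,0],-1],
])

```text
t: 4.5
eef_pos: [0.5262, 0.106, 0.303]
tool_rot: [-0.0, 1.0, 0.0, -0.0]
contact_force: [0.1, -0.3, -1.9]
gripper_width: 0.244
```

Run:
```python
from h import *
o=get_obs(); d=save('side','s2'); t=save('top','t2')
g=o['eef_pos']-[0,0,.054]; print(g)
for z in (0.015,-.125): print(proj(d,g+[0,0,z]).round(), proj(t,g+[0,0,z]).round())
plan([.5263,-.0472,o['eef_pos'][2]],0,o)
```

```text
[0.52617435 0.10595992 0.24903497]
[ 83. 273.] [205. 210.]
[175. 279.] [225. 224.]
t 4.5 pos [0.5262 0.106  0.303 ] w 0.244 F [ 0.1 -0.3 -1.9]
shift [0.003, 6.126, -0.001] turn [-0.001, 0.002, 0.002]
```

View pics/s2.png

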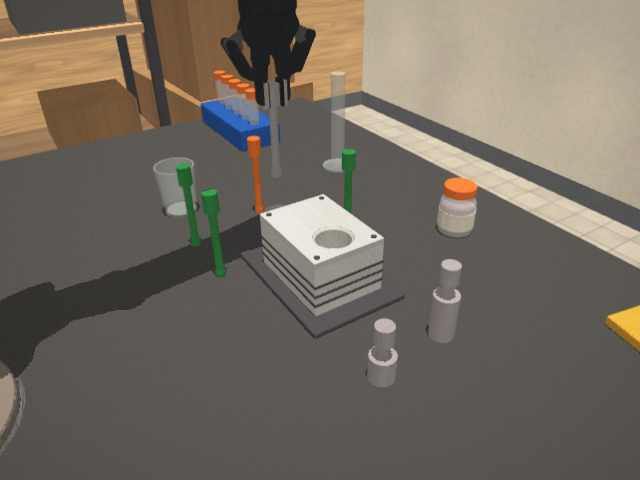

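Emit:
apply_moves([
  [[0,2,0],[0,0,0],-1],
  [[0,4,0],[0,0,0],-1],
  [[0,5.6,0],[0,0,0],-1],
  [[0,6.1,0],[0,0,0],-1],
  [[0,6.1,0],[0,0,0],-1],
  [[0,6.1,1],[0,0,0],-1],
  [[0,6.1,2],[0,0,0],-1],
  [[0,6.1,2.3],[0,0,0],-1],
  [[0,6.1,2.3],[0,0,0],-1],
  [[0,6.1,2.3],[0,0,0],-1],
])

```text
t: 5.85
eef_pos: [0.5273, -0.0461, 0.2465]
tool_rot: [-0.0, 1.0, 0.0, 0.001]
contact_force: [0.3, -0.6, -0.7]
gripper_width: 0.24
```

Emit:
apply_moves([
  [[0,0,0.15],[0,0,0],-1],
  [[0,0,0.3],[0,0,0],-1],
  [[0,0,0.4],[0,0,0],-1],
  [[0,0,0.4],[0,0,0],-1],
  [[0,0,0.4],[0,0,0],-1],
])

```text
t: 6.48
eef_pos: [0.5281, -0.0469, 0.2387]
tool_rot: [-0.001, 1.0, -0.0, 0.002]
contact_force: [-5.4, -0.3, 24.3]
gripper_width: 0.241
```

Emit:
apply_moves([
  [[0,0,-0.04],[0,0,0],-1],
  [[0,0,-0.04],[0,0,0],-1],
  [[0,0,-0.04],[0,0,0],-1],
  [[0,0,-0.04],[0,0,0],-1],
])

```text
t: 6.98
eef_pos: [0.5277, -0.0468, 0.2387]
tool_rot: [-0.001, 1.0, -0.0, 0.001]
contact_force: [-4.3, 0.8, 16.6]
gripper_width: 0.242
```

Run:
```python
from h import *
o=get_obs(); d=save('side','s3'); t=save('top','t3')
plan([.526,-.047,.2387],0,o)
b=np.array([.5263,-.0472,0])
for f in (.058,.028): print('foot',f,'grip top side',proj(d,b+[0,0,f+.14]).round(),'grip bottom',proj(d,b+[0,0,f+.11]).round())
cv2.imwrite('pics/s3c.png',cv2.resize(d['color'][80:300,230:450,::-1],None,fx=2.7,fy=2.7))
```

```text
t 6.97 pos [ 0.5277 -0.0468  0.2387] w 0.242 F [-4.3  0.8 16.6]
shift [-0.067, 0.008, 0.002] turn [-0.006, -0.014, -0.001]
foot 0.058 grip top side [165. 335.] grip bottom [187. 335.]
foot 0.028 grip top side [187. 335.] grip bottom [208. 335.]
```

View pics/s3c.png

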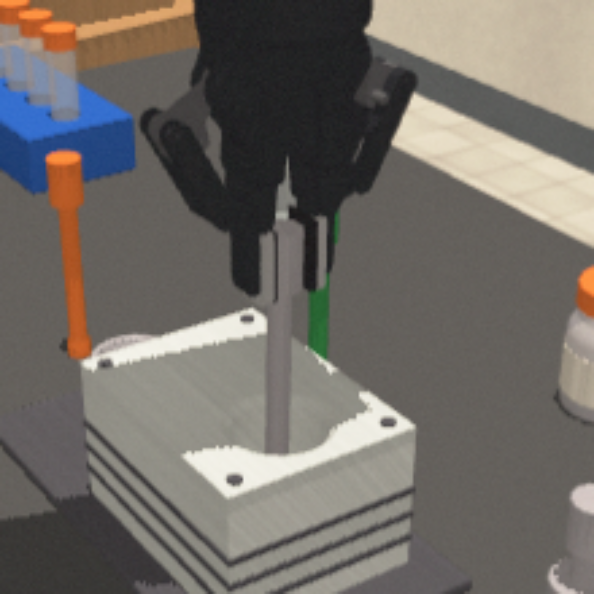

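Emit:
apply_moves([
  [[0,0,-1],[0,0,0],-1],
  [[0,0,-2.5],[0,0,0],-1],
  [[0,0,-2.7],[0,0,0],-1],
  [[-0.03,0,-2.7],[0,0,0],-1],
  [[-0.03,-2,-2.7],[0,0,0],-1],
  [[-0.03,-4,-2.7],[0,0,0],-1],
  [[-0.03,-5.7,-2.7],[0,0,0],-1],
  [[-0.03,-6.12,-2.7],[0,0,0],-1],
  [[-0.03,-6.12,-2.7],[0,0,0],-1],
  [[-0.03,-6.12,-2.7],[0,0,0],-1],
])

```text
t: 8.32
eef_pos: [0.5257, 0.1047, 0.3036]
tool_rot: [0.001, 1.0, -0.001, -0.0]
contact_force: [-0.1, 0.2, -0.5]
gripper_width: 0.243
```

Run:
```python
from h import *
o=get_obs(); d=save('wrist','w4'); t=save('top','t4')
plan([.5263,.106,.195],0,o)
cv2.imwrite('pics/t4c.png',cv2.resize(t['color'][160:300,160:360,::-1],None,fx=4,fy=4))
for n,p in [('foot',o['eef_pos']+[0,.0015,-.181]),('holder',[.5263,.1078,.058]),('holderbot',[.5263,.1078,.014])]: print(n,proj(d,p,o).round(1),proj(t,p).round(1))
```

```text
t 8.32 pos [0.5257 0.1047 0.3036] w 0.243 F [-0.1  0.2 -0.5]
shift [0.027, -0.058, 4.345] turn [0.006, 0.005, -0.012]
foot [231.3 329.7] [225.8 224.3]
holder [205.5 330.8] [232.9 228.6]
holderbot [194.2 330.9] [237.5 231.9]
```

View pics/w4.png

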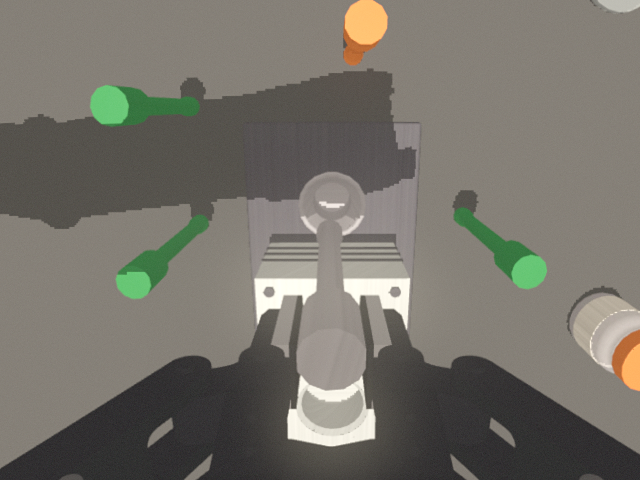

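View pics/t4c.png

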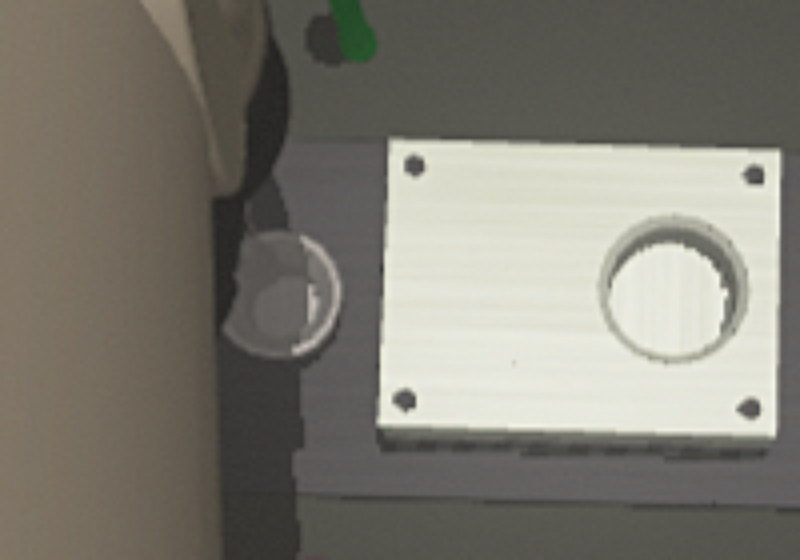

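Emit:
apply_moves([
  [[0.03,-0.07,0.5],[0,0,0],-1],
  [[0.03,-0.07,1.5],[0,0,0],-1],
  [[0.03,-0.07,2.5],[0,0,0],-1],
  [[0.03,-0.07,3.4],[0,0,0],-1],
  [[0.03,-0.07,4.0],[0,0,0],-1],
  [[0.03,-0.07,4.25],[0,0,0],-1],
  [[0.03,-0.07,4.25],[0,0,0],-1],
  [[0.03,-0.07,4.25],[0,0,0],-1],
])

```text
t: 9.43
eef_pos: [0.5271, 0.1084, 0.1986]
tool_rot: [-0.0, 1.0, 0.0, 0.001]
contact_force: [0.7, -0.6, -1.4]
gripper_width: 0.237
```

Free inside the tube; lower a bit more, then release and rise.

Emit:
apply_moves([
  [[0,0,0.1],[0,0,0],-1],
  [[0,0,0.14],[0,0,0],-1],
  [[0,0,0.14],[0,0,0],-1],
  [[0,0,0.14],[0,0,0],0.3],
  [[0,0,0.14],[0,0,0],0.3],
  [[0,0,0.14],[0,0,0],0.3],
  [[0,0,0.14],[0,0,0],0.3],
  [[0,0,-1],[0,0,0],0.3],
  [[0,0,-3],[0,0,0],0.3],
  [[0,0,-4.2],[0,0,0],0.3],
  [[0,0,-4.2],[0,0,0],0.3],
])

```text
t: 10.8
eef_pos: [0.5279, 0.1084, 0.3053]
tool_rot: [-0.001, 1.0, 0.0, 0.002]
contact_force: [0.1, 1.0, -0.7]
gripper_width: 0.649
```

Run:
```python
from h import *
o=get_obs(); d=save('side','s5')
plan([.4847,-.2127,.28],0,o)
plan([.4847,-.2127,.1215],0,o)
cv2.imwrite('pics/s5.png',d['color'][:,:,::-1])
```

```text
t 10.8 pos [0.5279 0.1084 0.3053] w 0.649 F [ 0.1  1.  -0.7]
shift [-1.734, 12.847, 0.976] turn [-0.013, -0.026, 0.001]
t 10.8 pos [0.5279 0.1084 0.3053] w 0.649 F [ 0.1  1.  -0.7]
shift [-1.763, 12.861, 7.316] turn [-0.013, -0.026, 0.001]
```

View pics/s5.png

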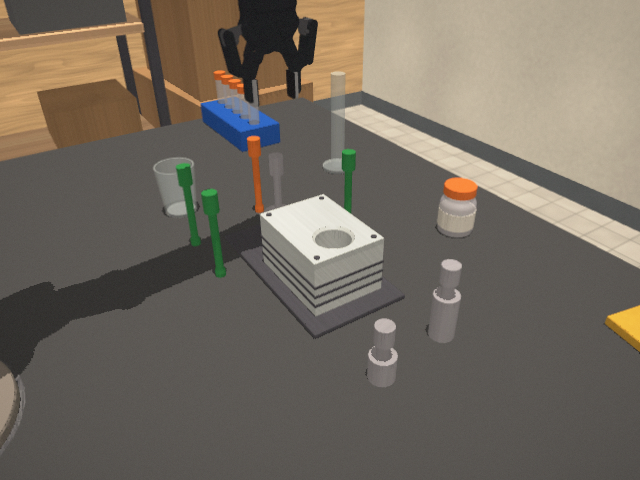

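Emit:
apply_moves([
  [[-1.74,12.85,0.5],[0,0,0],0.2],
  [[-1.74,12.85,0.5],[0,0,0],0.2],
  [[-1.74,12.85,0.5],[0,0,0],0.2],
  [[-1.74,12.85,0.98],[0,0,0],0.2],
  [[-1.74,12.85,0.98],[0,0,0],0.2],
  [[-1.74,12.85,0.98],[0,0,0],0.2],
  [[-1.74,12.85,0.98],[0,0,0],0.2],
  [[-1.74,12.85,0.98],[0,0,0],0.2],
  [[-1.74,12.85,0.98],[0,0,0],0.2],
])

```text
t: 11.98
eef_pos: [0.4838, -0.2112, 0.2782]
tool_rot: [-0.0, 1.0, 0.002, -0.0]
contact_force: [0.8, -0.7, 0.5]
gripper_width: 0.603
```

Run:
```python
from h import *
o=get_obs(); d=save('wrist','w6')
plan([.4847,-.2127,.1215],0,o)
for n,p in [('sknob',[.4847,-.2127,.08]),('sshoulder',[.4847,-.2127,.035]),('lknob',[.5935,-.1983,.11])]: print(n,proj(d,p,o).round(1))
for n in ['short_vessel_mid','long_vessel_mid']: print(n,[(np.round(x['pixel']).tolist(),round(x['conf'],2)) for x in look_for('wrist',n)][:6])
```

```text
t 11.97 pos [ 0.4838 -0.2112  0.2782] w 0.603 F [ 0.8 -0.7  0.5]
shift [0.035, 0.065, 6.27] turn [-0.004, 0.001, 0.019]
sknob [228.9 330.9]
sshoulder [212.8 330.9]
lknob [219.8 516.3]
short_vessel_mid [([214.0, 335.0], 0.85)]
long_vessel_mid [([200.0, 492.0], 0.61), ([213.0, 332.0], 0.53)]
```

View pics/w6.png

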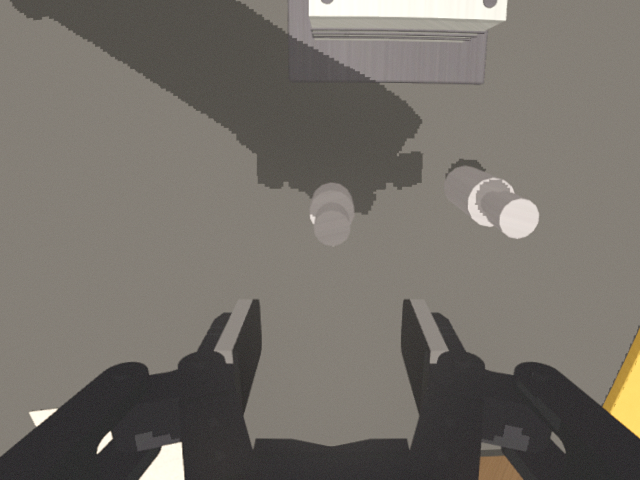

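Emit:
apply_moves([
  [[0.03,0.06,2.4],[0,0,0],0.2],
  [[0.03,0.06,4.6],[0,0,0],0.2],
  [[0.03,0.06,5.8],[0,0,0],0.2],
  [[0.03,0.06,6.2],[0,0,0],0.2],
  [[0.03,0.06,6.2],[0,0,0],0.2],
  [[0.03,0.06,6.2],[0,0,0],-1],
  [[0.03,0.06,6.2],[0,0,0],-1],
  [[0.03,0.06,6.2],[0,0,0],-1],
  [[0.03,0.06,6.2],[0,0,0],-1],
  [[0.03,0.06,6.2],[0,0,0],-1],
  [[0.03,0.06,6.2],[0,0,0],-1],
], force=40)

```text
t: 13.5
eef_pos: [0.4848, -0.2148, 0.1248]
tool_rot: [0.0, 1.0, 0.0, 0.001]
contact_force: [-1.4, 0.0, 7.0]
gripper_width: 0.263
```

Emit:
apply_moves([
  [[0,0,-0.5],[0,0,0],-1],
  [[0,0,-1.5],[0,0,0],-1],
  [[0,0,-3],[0,0,0],-1],
  [[0,0,-4.8],[0,0,0],-1],
  [[0,0,-4.8],[0,0,0],-1],
  [[0,0,-4.8],[0,0,0],-1],
])

```text
t: 14.25
eef_pos: [0.4836, -0.214, 0.2433]
tool_rot: [-0.0, 1.0, 0.0, -0.0]
contact_force: [0.1, 1.6, -1.8]
gripper_width: 0.263
```

Run:
```python
from h import *
o=get_obs(); d=save('side','s7')
plan([.5263,-.0485,.2425],0,o)
g=o['eef_pos']-[0,0,.1248]
for z in (0,.035): print(proj(d,g+[0,.002,z]).round())
cv2.imwrite('pics/s7c.png',cv2.resize(d['color'][100:400,200:500,::-1],None,fx=2,fy=2))
```

```text
t 14.25 pos [ 0.4836 -0.214   0.2433] w 0.263 F [ 0.1  1.6 -1.8]
shift [1.713, -6.62, 0.035] turn [-0.004, 0.001, 0.004]
[299. 388.]
[272. 390.]
```

View pics/s7c.png

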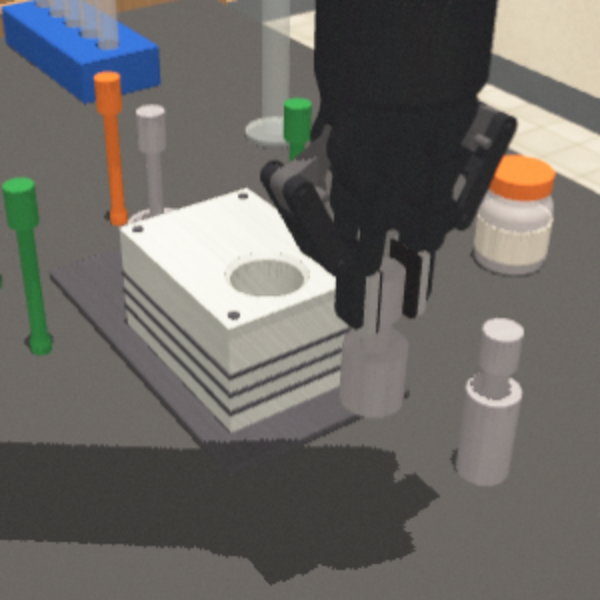

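Emit:
apply_moves([
  [[0.5,-2,-0.1],[0,0,0],-1],
  [[1.1,-4,-0.1],[0,0,0],-1],
  [[1.6,-6,-0.1],[0,0,0],-1],
  [[1.71,-6.62,-0.1],[0,0,0],-1],
  [[1.71,-6.62,-0.1],[0,0,0],-1],
  [[1.71,-6.62,-0.1],[0,0,0],-1],
  [[1.71,-6.62,-0.1],[0,0,0],-1],
])

```text
t: 15.18
eef_pos: [0.5262, -0.0509, 0.2458]
tool_rot: [0.0, 1.0, -0.001, -0.0]
contact_force: [1.0, -0.6, -1.5]
gripper_width: 0.271
```

Run:
```python
from h import *
o=get_obs(); d=save('side','s8')
w=save('wrist','w8')
plan([.5263,-.0485,.1828],0,o)
g=o['eef_pos']-[0,0,.1248]
for z in (0,.035): print(proj(d,g+[0,.002,z]).round())
print(proj(w,[.5263,-.0472,.093],o),proj(d,[.5263,-.0472,.093]))
cv2.imwrite('pics/s8c.png',cv2.resize(d['color'][150:350,230:430,::-1],None,fx=3,fy=3))
```

```text
t 15.18 pos [ 0.5262 -0.0509  0.2458] w 0.271 F [ 1.  -0.6 -1.5]
shift [0.005, -0.096, 2.52] turn [0.003, 0.002, -0.016]
[220. 336.]
[196. 336.]
[241.84777687 329.4907776 ] [236.88903056 334.9877632 ]
```

View pics/s8c.png

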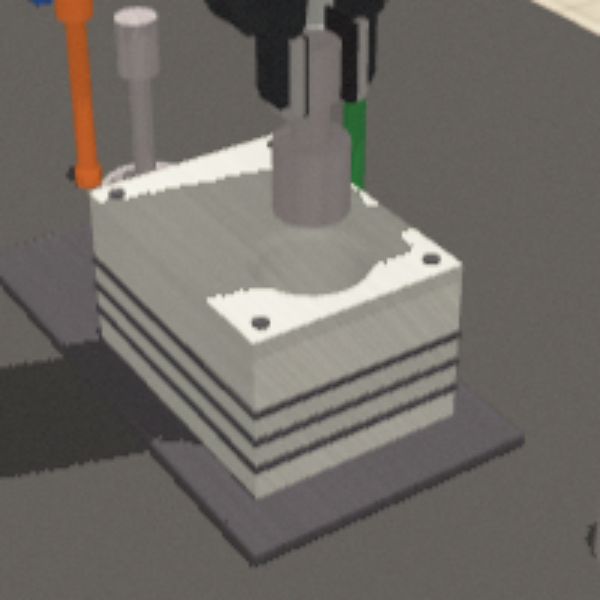

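View pics/w8.png

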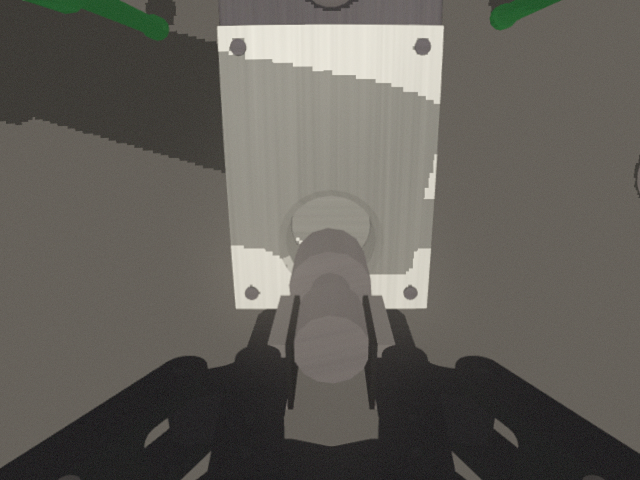

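Emit:
apply_moves([
  [[0,-0.09,0.4],[0,0,0],-1],
  [[0,-0.09,0.9],[0,0,0],-1],
  [[0,-0.09,1.4],[0,0,0],-1],
  [[0,-0.09,1.9],[0,0,0],-1],
  [[0,-0.09,2.3],[0,0,0],-1],
  [[0,-0.09,2.3],[0,0,0],-1],
  [[0,-0.09,2.3],[0,0,0],-1],
])

```text
t: 16.15
eef_pos: [0.5269, -0.0469, 0.1886]
tool_rot: [0.0, 1.0, 0.0, 0.0]
contact_force: [1.0, 0.1, -1.2]
gripper_width: 0.267
```

Emit:
apply_moves([
  [[0,0,0.1],[0,0,0],-1],
  [[0,0,0.2],[0,0,0],-1],
  [[0,0,0.25],[0,0,0],-1],
  [[0,0,0.25],[0,0,0],-1],
])

```text
t: 16.65
eef_pos: [0.5269, -0.0468, 0.1829]
tool_rot: [-0.0, 1.0, 0.0, 0.0]
contact_force: [-2.7, 0.3, 7.2]
gripper_width: 0.268
```

On the floor (contact at the expected height). Release and rise.

Emit:
apply_moves([
  [[0,0,0],[0,0,0],0.2],
  [[0,0,0],[0,0,0],0.2],
  [[0,0,0],[0,0,0],0.2],
  [[0,0,0],[0,0,0],0.2],
  [[0,0,-0.5],[0,0,0],0.2],
  [[0,0,-2],[0,0,0],0.2],
  [[0,0,-4],[0,0,0],0.2],
  [[0,0,-6],[0,0,0],0.2],
  [[2,0,-7],[0,0,0],0.2],
  [[3,4,-7],[0,0,0],0.2],
  [[3,4,-7],[0,0,0],0.2],
  [[3,4,-7],[0,0,0],0.2],
])

```text
t: 18.15
eef_pos: [0.6012, -0.1512, 0.3582]
tool_rot: [0.001, 1.0, -0.003, 0.0]
contact_force: [-0.3, 0.1, 0.4]
gripper_width: 0.599
```

Run:
```python
from h import *
o=get_obs(); d=save('side','s9'); t=save('top','t9')
print(o['t'],o['eef_pos'],o['contact_force'])
for p in ([.5263,-.0472,.093],[.5263,-.0472,.138],[.5263,.1078,.154],[.5935,-.1983,.11]): print(proj(d,p).round(),proj(t,p).round())
```

```text
18.15 [ 0.6012063  -0.15120952  0.35816592] [-0.30457831  0.09888705  0.41280138]
[237. 335.] [232. 328.]
[208. 335.] [226. 329.]
[156. 277.] [221. 220.]
[265. 454.] [189. 429.]
```

View pics/s9.png

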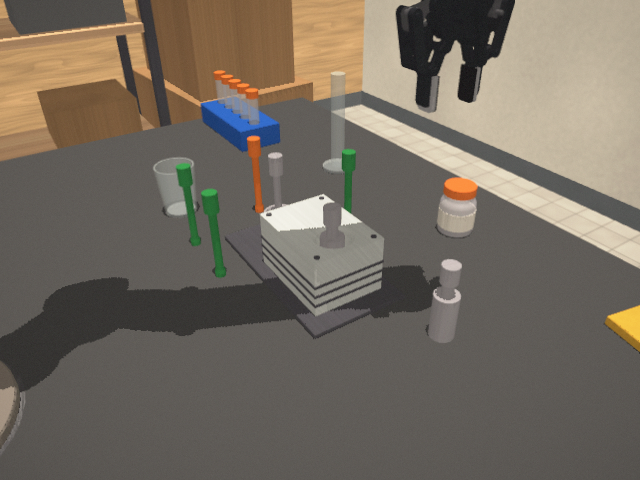

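View pics/t9.png

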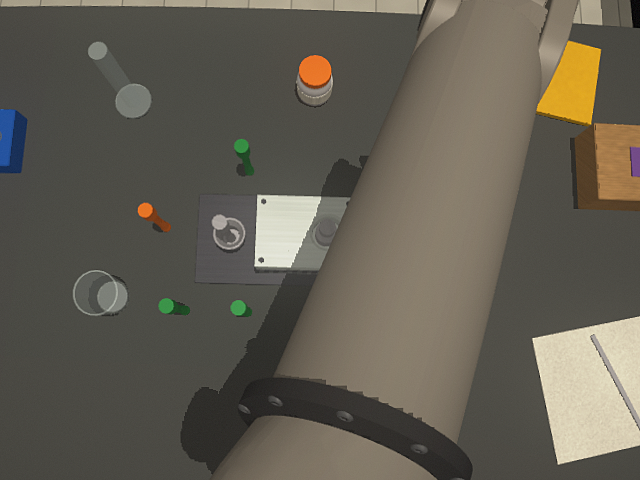

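```bash
python3 -c "
from station import *
print(hand_in())"
```

```text
the job is handed in; nothing more can be done
None
```

I probed the well and found it 35 mm deep. I stood the rod back in its holder, then lowered the short vessel into the well and let go. The job was handed in at about 18 s; no verdict is reported.

- **Depth:** the rod's foot met the floor at about z = 0.058 m, with up to 24 N of contact force, and was held there for roughly half a second. The side picture agreed: the top of the grip showed at row 162, against 165 expected for 35 mm and 187 for 65 mm.
- **Short vessel:** it touched the floor at the expected height with about 7 N. In the last side picture it is upright, with its knob's top within about 3 pixels of the predicted spot and its shoulder looking level with the block's top.
- **Rod:** in the last pictures it stands upright in its holder, within a few pixels of where it stood at the start.
- **Long vessel:** in the last side picture it stands where it was at the start.
- **Arm:** it is clear of everything, with contact force near zero.

In the last top picture the arm hides the long vessel and part of the short one, so those two rest on the side view alone. No check failed or disagreed.

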